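# Press the setting block home in the corner fixture and hold it for zeroing the gauges

## Task

The corner fixture with the two dial gauges has to be zeroed: take the black printed clip off it and leave it in the grey parts tray, without disturbing the hex key. Then fetch the metal setting block, stand it on the fixture's base with its long side along the longer fence, and push it firmly home against both fences at once, so that both sprung plungers are pressed in flush. The program finishes while still gripping and pressing it there, as the plungers push the block out again if it is let go.

Things in the scene. Friction and masses are not known exactly. Their poses are not given: they have to be found in the camera images.
- fixture: Corner fixture screwed to the plywood riser (riser top = its underside): dark steel base 104 (x) x 116 (y) x 12 mm, with two fences and two small face-up dial gauges. Origin: centre of its underside, z up. The block goes into the corner on the +x, +y side of the fences; home there: block centre at fixture x = +18, y = +19 mm, underside on the base top at z = +12, block y along fixture y.
- near_fence: Longer steel fence, along fixture y, 10 x 48 x 18 mm high on the base. Its stop face looks to fixture +x and lies at fixture x = 0, from y = +2 to +50 mm. Origin: centre of its foot on the base top, 5 mm behind the face; axes as the fixture's.
- right_fence: Shorter steel fence, along fixture x, 36 x 10 x 18 mm high on the base. Its stop face looks to fixture +y and lies at fixture y = -6, from x = +8 to +44 mm. Origin: centre of its foot on the base top, 5 mm behind the face; axes as the fixture's. The fences leave a relief gap at the corner.
- near_plunger (a joint): Sprung plunger of the dial gauge in the longer fence, at fixture y = +19, 9 mm above the base top. 0 = out, its round tip standing 5 mm proud of the face; 0.005 (m) = pressed in flush with the face. Spring: 0.9 N at 0, 4 N flush. Flush turns the needle half a turn.
- right_plunger (a joint): The same kind of plunger in the shorter fence, at fixture x = +18, 9 mm above the base top: 0 = out, 5 mm proud; 0.005 m = flush, 4 N.
- setting_block: Aluminium setting block 36 (x) x 50 (y) x 45 (z) mm, about 0.22 kg, ground smooth, two holes in its top; the same when turned half round. Stands on the plywood riser (top 80 mm above the table). Origin: centre of its underside, z up. Grip it across its 36 mm, with the fingertips higher than the 18 mm fences.
- clip: Black printed spring clip, 30 (x) x 17 (y) x 46 (z) mm, 30 g, standing on the fixture's base a little off the fences. Origin: centre of its underside, z up. Grip it across its 17 mm by its upper half, fingertips above the fences.
- clip_mid (a point): The middle of the clip, 20 mm above its underside.
- parts_tray: Open grey plastic tray fixed on the riser, 66 (x) x 60 (y) x 16 mm high, walls and floor 3 mm. Origin: centre of its underside, z up. Tray and block may have changed places. Behind the riser stand the printers: their gantries and spools (z 0.40 to 0.60) begin at about x = 0.44, so come in from the robot's side.
- hex_key: Small steel hex key, 26 x 76 x 6 mm, lying at the front of the riser; not part of the job. Origin: centre of its underside.

How it is judged:
On the way:
1. the clip lies in the parts tray, let go (x of clip_mid in the frame of parts_tray between -0.034 and 0.034 m and y of clip_mid in the frame of parts_tray between -0.031 and 0.031 m and z of clip_mid in the frame of parts_tray between 0 and 0.034 m and contact force between the fingers and clip below 0.2 N and linear speed of clip below 0.03 m/s), for 0.2 s.
At the end, for the whole second after the job is handed in: The block stands upright on the base (within 3 mm and 0.05 rad), long side along the longer fence (0.05 rad), touches both fences with more than 1 N each, both plungers are pressed to more than 3.7 of 5 mm, the fingers still grip it and it is at rest; the clip rests in the tray, released (all of step 1 and value of joint each of near_plunger, right_plunger above 0.0037 m and contact force between setting_block and near_fence above 1 N and contact force between setting_block and right_fence above 1 N and angle between the y axis of setting_block and the y axis of fixture, either way round below 0.05 rad and angle between setting_block's own z axis and vertical below 0.05 rad and z of setting_block in the frame of fixture between 0.009 and 0.015 m and contact force between the fingers and setting_block above 2 N and linear speed of setting_block below 0.01 m/s); the arm keeps its last pose, push and grip.
It fails at once if the hex key is pushed away (distance of hex_key from where it was at the start of the episode above 0.03 m).
It also fails if it takes over 51 s, if anything falls off the work surface, if the arm or the gripper's body presses on something with over 40 N, if the wrist force passes 120 N, or if a joint passes its speed limit or range.

## Robot

A 6-joint arm with a two-finger parallel gripper is mounted at the origin on a cart in front of the work surface, level with it; the furniture and walls round the work are solid. World frame = base frame: x ahead of the robot, y to its left, z up, the work surface at z = 0. Lengths are in m, angles in rad, forces in N, time in s.
With the tool pointing down it reaches from about 0.3 to 0.85 m from the base axis. Payload 4.2 kg.
Tool frame: the origin (TCP) lies midway between the tips of the shut fingers; the grasp point (between the pads) lies 19 mm behind it; z points along the fingers, y is the line along which they close (so a half turn about z gives the same grasp; the last joint's range is limited). The gripper opens to 91 mm and grips with 3 to 60 N. Pads are 32 mm wide; open, the fingers measure 118 mm over their backs; the gripper's body (76 mm by 178 mm) begins 60 mm behind the grasp point.
Start: joints at [-1.255, 0.32, 1.565, -0, 1.257, -0.02], TCP at [0.189, -0.543, 0.214] pointing down, gripper open.
Joint ranges: [-3.11, 3.11], [-0.84, 2.01], [0.21, 2.61], [-1.34, 4.49], [0.05, 2.63], [-2.56, 2.56]. Speed limits (rad/s): [2.57, 2.57, 3.14, 3.14, 3.14, 3.14].

## Interface

Orientations are given as a 3x3 rotation matrix whose columns are the frame's x, y, z axes.
In Python, from workcell import readout, cams, robot gives the robot as it stands.
- The arm moves only by the tool drive_tool, never from a script. Its argument "deltas" is one flat list of numbers, 6 for each row, row after row: the shift along the tool's x, y, z in m, then the turn, a rotation vector about the tool's x, y, z in degrees. A call has exactly 8 rows; each row is the pose to reach, as a shift and turn from the pose commanded when the call began, along the tool's axes at that moment; what a row does not reach only later rows make up. A row lasts 1/10 s, in which the tool goes at most 50 mm and 8.59 degrees, less where a joint would pass 70% of its speed; a pose out of reach is approached as far as the arm can. A call with a gripper value outside its range is refused whole. "jaw" is the closure, from -1 (fully open) to 1 (shut), set as the call begins (left out, the last holds). The fingers move at their own pace and stop on an object; "grip_force" is the grip in N (left out, the last holds). Time passes only in rows, so rows that repeat a pose let the fingers close, or fill a call up. It gives the time, the measured TCP pose, the force, the opening and the grip force at its end, in the units of the state.
- readout.get_obs(): the state, without advancing time (a new reading comes with each control period).
- cams.snapshot(name): name is "scene" or "top" or "wrist"; returns a dict with "img" (384x512x3 uint8, red, green, blue), "range_z" (384x512 float32, m along the optical axis (not along the pixel's ray), 0 where there is no reading), "vertical_fov" (degrees; the focal length in pixels is half the picture's height over the tangent of half this angle, whatever the lens; pixels are square), "cx", "cy" (the principal point, pixels), "dist" ([k1, k2, p1, p2, k3] as OpenCV has them; the pictures are not rectified), "R" (3x3) and "t" (3): a world point X has camera coordinates R X + t. Camera axes: x right, y down, z forward; pixel columns grow to the right and rows downward; lengths in m; the calibration is good to about 2 mm. A picture is of the moment at which its call begins.
- robot.hand_in(): hands the job in; it is judged then, once.
The state is a dict: "clock": time; "q": joint angles; "qvel": joint speeds; "effort": joint torques, N m; "tool_pos": TCP position; "ee_rot": TCP orientation; "ft_force": force on the tool from outside, world axes, zero at the start; "torque": the same for the moment, N m; "grip_width": opening from 0.0 (shut) to 1.0 (fully open); "gripper_force": force on a finger pad.
Only numpy, scipy, OpenCV 4.12 (cv2) and the standard library are available. Lean on these libraries where they do the work, as an engineer would, in place of code of your own. Each camera call takes 0.05 s, during which the arm holds its last target. There are 200 camera calls.

## Working session

There is one attempt and no reset: what is moved stays moved. The work goes in short steps, Python scripts to look and compute and a tool call to move; the robot and the scene stay as the last step left them, time stands still between calls to the robot, and variables do not carry over. Pictures are saved under pics/ and viewed, at most 10 in all, crops included, and the job is handed in when it is done.

Besides the shell and the picture viewer there is one more tool, called after "Request:" as a command line: name --argument value ..., lists and objects as JSON in quotes. drive_tool: Moves the arm, as the interface text tells. Its arguments: {"type":"object","properties":{"deltas":{"type":"array","items":{"type":"number"}},"jaw":{"type":"number"},"grip_force":{"type":"number"}},"required":["deltas"]}

```bash
mkdir -p pics; cat > h.py <<'E'
import numpy as np, cv2
from workcell import readout, cams, robot
def snap(n):
    s=cams.snapshot(n); f=s["img"].shape[0]/2/np.tan(np.radians(s["vertical_fov"])/2)
    s["K"]=np.array([[f,0,s["cx"]],[0,f,s["cy"]],[0,0,1.]]); s["d"]=np.array(s["dist"],float); return s
def ray(s,uv,z):
    p=cv2.undistortPoints(np.array(uv,float).reshape(-1,1,2),s["K"],s["d"]).reshape(-1,2)
    R,t=np.array(s["R"]),np.array(s["t"]); C=-R.T@t
    D=np.c_[p,np.ones(len(p))]@R; return C+D*((z-C[2])/D[:,2])[:,None]
def cloud(s):
    h,w=s["range_z"].shape; u,v=np.meshgrid(np.arange(w),np.arange(h))
    p=cv2.undistortPoints(np.stack([u,v],-1).reshape(-1,1,2).astype(float),s["K"],s["d"]).reshape(-1,2)
    z=s["range_z"].reshape(-1,1); P=np.c_[p,np.ones(len(p))]*z
    W=(P-np.array(s["t"]))@np.array(s["R"]); W[z[:,0]==0]=np.nan
    return W.reshape(h,w,3)
def proj(s,X):
    return cv2.projectPoints(np.array(X,float).reshape(-1,1,3),cv2.Rodrigues(np.array(s["R"]))[0],np.array(s["t"],float),s["K"],s["d"])[0].reshape(-1,2)
def save(n,im): cv2.imwrite("pics/"+n+".png",cv2.cvtColor(im,cv2.COLOR_RGB2BGR))
E
python3 - <<'E'
from h import *
import pickle
a=snap("top");b=snap("scene")
pickle.dump((a,b),open("s0.pkl","wb"))
save("top0",a["img"]);save("scene0",b["img"])
o=readout.get_obs();print(o["clock"],o["tool_pos"],o["ee_rot"],o["ft_force"],o["grip_width"])
for s in(a,b):print(-np.array(s["R"]).T@s["t"],s["K"][0,0],s["d"])
E
```

```text
0.1 [ 0.1893616  -0.54244321  0.21319309] [[ 9.44121600e-01  3.29596943e-01 -5.10316190e-04]
 [ 3.29597337e-01 -9.44120368e-01  1.52513657e-03]
 [ 2.08804422e-05 -1.60811324e-03 -9.99998707e-01]] [-0.25032741  0.46413191 -0.03981297] 1.0021236496186507
[ 0.28009972 -0.25355876  0.98286077] 354.2263522724718 [-0.07959383  0.          0.          0.          0.        ]
[-0.2352847  -0.59613649  0.64757029] 433.5866946748286 [0.03150352 0.         0.         0.         0.        ]
```

View pics/top0.png

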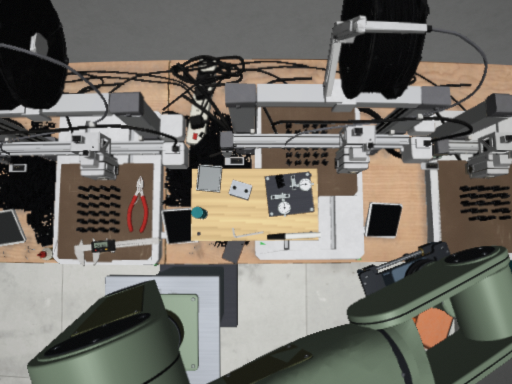

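View pics/scene0.png

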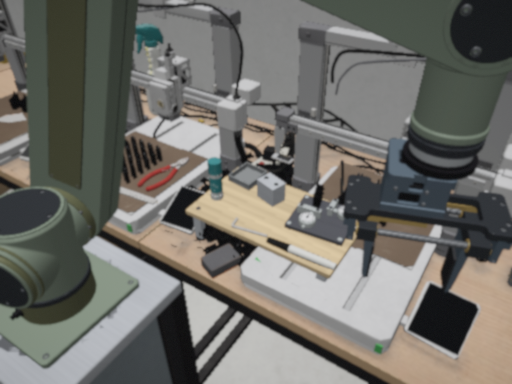

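The top view shows riser at cols 190–318, rows 168–240: tray at (209,178), block (240,188), fixture (290,195) with the black clip near (281,181). The scene view shows the same from behind left.

```bash
python3 - <<'E'
from h import *
import pickle
a,b=pickle.load(open("s0.pkl","rb"))
W=cloud(a)
for n,(u,v) in dict(riser=(230,220),tray=(209,178),block=(240,183),fix=(285,192),clip=(281,181)).items(): print(n,W[v,u].round(4))
c=a["img"][155:250,180:330]; c=cv2.resize(c,None,fx=5,fy=5,interpolation=cv2.INTER_CUBIC); save("c0",c)
# top surfaces by height
H=W[...,2]; reg=np.zeros(H.shape,bool); reg[160:245,185:322]=1
for nm,lo,hi in(("block",.115,.135),("clip+",.1285,.145),("base",.088,.096),("fence",.103,.114)):
    m=(reg&(H>lo)&(H<hi)).astype(np.uint8)
    n,l,st,ce=cv2.connectedComponentsWithStats(m)
    for i in range(1,n):
        if st[i,4]>15: print(nm,st[i],W[l==i].mean(0).round(4))
c=b["img"][150:280,180:370]; c=cv2.resize(c,None,fx=4.2,fy=4.2,interpolation=cv2.INTER_CUBIC); save("c1",c)
E
```

```text
riser [ 0.301  -0.1968  0.08  ]
tray [ 0.4086 -0.1431  0.0833]
block [ 0.3897 -0.224   0.1274]
fix [ 0.3708 -0.3367  0.0913]
clip [ 0.3943 -0.324   0.1259]
block [189 160   5   4  16] [ 0.4444 -0.1022  0.1236]
block [276 174   9  14  72] [ 0.396  -0.3213  0.1249]
block [229 180  23  20 307] [ 0.3747 -0.2239  0.125 ]
clip+ [225 160  19   5  73] [ 0.4385 -0.209   0.1414]
clip+ [276 174   6   9  23] [ 0.4037 -0.3175  0.1328]
base [204 165  18   5  27] [ 0.4374 -0.1562  0.0936]
base [ 265  172   50   45 1319] [ 0.364  -0.3472  0.0921]
base [196 184   7   7  17] [ 0.3824 -0.1159  0.0936]
base [267 232  54   8 256] [ 0.2609 -0.3541  0.0931]
fence [291 175  23  16 205] [ 0.3897 -0.3758  0.1094]
fence [270 194  21  23 223] [ 0.3411 -0.3279  0.1093]
```

View pics/c0.png

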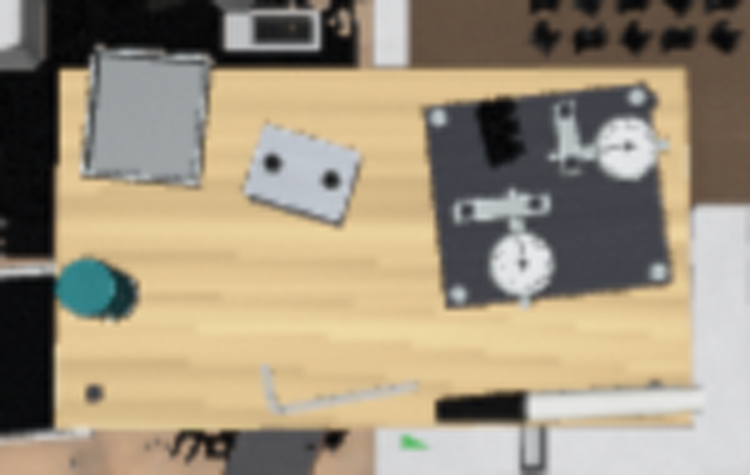

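View pics/c1.png

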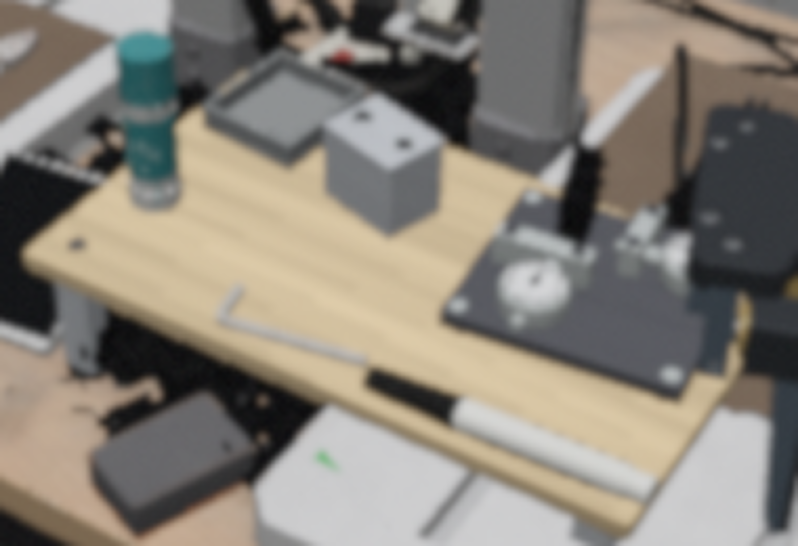

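The crop shows the tray, the block turned about 15°, the clip in the corner's relief side, the fences, dials, hex key at the front left, and a teal bottle standing on the riser. Now rough poses.

```bash
python3 - <<'E'
from h import *
import pickle
a,b=pickle.load(open("s0.pkl","rb"))
def crop2px(p): return (np.array(p,float)+.5)/5-.5+np.array([180,155])
def rect(n,pts,z):
    P=ray(a,crop2px(pts),z)[:,:2]; e=np.diff(np.r_[P,P[:1]],axis=0)
    print(n,P.mean(0).round(4),"edges",np.linalg.norm(e,axis=1).round(4),"ang",np.degrees(np.arctan2(e[:,1],e[:,0])).round(1)); 
rect("base",[(425,107),(656,88),(670,287),(446,307)],.092)
rect("tray",[(93,50),(210,57),(200,186),(82,178)],.096)
rect("block",[(265,123),(360,155),(342,224),(247,193)],.125)
print("key",ray(a,crop2px([(265,367),(281,412),(417,385)]),.083).round(4)) 
W=cloud(a);m=np.zeros(W.shape[:2],bool);m[170:192,272:290]=1
m&=(W[...,2]>.1)&(W[...,2]<.145); P=W[m]
for lo in(.10,.115,.128): q=P[P[:,2]>lo]; print(len(q),q.min(0).round(4),q.max(0).round(4))
q=P[P[:,2]>.125]; print(cv2.minAreaRect((q[:,:2]*1000).astype(np.float32)))
g=a["img"].max(2); u,v=np.meshgrid(np.arange(512),np.arange(384))
mm=((g<32)&(u>272)&(u<290)&(v>170)&(v<192)); print(mm.sum())
c=max(cv2.findContours(mm.astype(np.uint8),0,1)[0],key=len).reshape(-1,2); print(cv2.minAreaRect((ray(a,c,.138)[:,:2]*1000).astype(np.float32)))
E
```

```text
base [ 0.3658 -0.348 ] edges [0.1183 0.1016 0.1137 0.102 ] ang [ -85.4 -177.1   94.7    5.5]
tray [ 0.4065 -0.1442] edges [0.0596 0.0659 0.0597 0.0655] ang [-93.8 175.8  85.8  -4.3]
block [ 0.3744 -0.2246] edges [0.049  0.0349 0.0487 0.0354] ang [-109.   165.2   71.6  -14.3]
key [[ 0.2807 -0.2035  0.083 ]
 [ 0.2579 -0.2116  0.083 ]
 [ 0.2712 -0.2805  0.083 ]]
86 [ 0.38   -0.3323  0.1   ] [ 0.4104 -0.3112  0.1403]
75 [ 0.3804 -0.3321  0.1153] [ 0.4104 -0.3113  0.1403]
27 [ 0.3892 -0.3236  0.1281] [ 0.4104 -0.3113  0.1403]
((399.19036865234375, -320.9222412109375), (21.785226821899414, 15.269515991210938), 13.348989486694336)
77
((392.55841064453125, -319.7693786621094), (28.248672485351562, 17.00629425048828), 13.335311889648438)
```

```bash
cat >> h.py <<'E'
from scipy.spatial.transform import Rotation as Ro
def Rt(yaw):
    c,s=np.cos(np.radians(yaw)),np.sin(np.radians(yaw)); return np.array([[c,s,0],[s,-c,0],[0,0,-1.]])
def go(p,yaw):
    o=readout.get_obs(); R=np.array(o["ee_rot"]); 
    print("shift mm",(R.T@(np.array(p)-o["tool_pos"])*1e3).round(1),"turn deg",np.degrees(Ro.from_matrix(R.T@Rt(yaw)).as_rotvec()).round(2))
E
python3 -c "
from h import *
go((.394,-.321,.2),13.3)
import pickle
W=cloud(pickle.load(open('s0.pkl','rb'))[0]);print(W[212,197],W[210:215,196:200,2])"
```

```text
shift mm [ 266.2 -141.6   13.4] turn deg [-0.09  0.    5.94]
[ 0.31747249 -0.1269496   0.1725034 ] [[0.17351917 0.1714999  0.17042456 0.17140412]
 [0.16958316 0.17175884 0.1717082  0.17387375]
 [0.17246329 0.1725034  0.17306469 0.1750769 ]
 [0.16966115 0.16906999 0.17255933 0.1714012 ]
 [0.1737424  0.1736844  0.17177559 0.17275842]]
```

Request:
drive_tool --deltas '[30, -16, 0, 0, 0, 0, 70, -36, 0, 0, 0, 1, 112, -58, 0, 0, 0, 2, 154, -80, 2, 0, 0, 3, 196, -102, 5, 0, 0, 4, 232, -122, 8, 0, 0, 5, 256, -136, 12, 0, 0, 6, 266, -142, 13, 0, 0, 6]' --jaw 0.0 --grip_force 15

```text
clock: 0.9
tool_pos: [0.4635, -0.249, 0.2062]
ee_rot: [[0.973, 0.229, -0.0], [0.229, -0.973, -0.0], [-0.0, -0.0, -1.0]]
ft_force: [0.7, -0.4, 0.4]
grip_width: 0.501
gripper_force: 0.0
```

I wrote mm instead of m, so the move overshot. It was limited per row and the wrist force shows no contact. Correcting back now, in metres.

```bash
python3 -c "
from h import *
o=readout.get_obs();print(o['tool_pos'],o['qvel'],o['ft_force'])
go((.37,-.321,.2),13.3)"
```

```text
[ 0.46352913 -0.24904259  0.20624324] [ 9.41254010e-01  1.84239010e-01 -1.94139795e-01 -1.68545871e-03
  7.19180516e-04  9.23222319e-01] [ 0.67930662 -0.44053639  0.43363275]
shift mm [-107.5   48.7    6.3] turn deg [-0.    0.02 -0.08]
```

Request:
drive_tool --deltas '[-0.01, 0.005, 0, 0, 0, 0, -0.04, 0.018, 0.002, 0, 0, 0, -0.07, 0.032, 0.004, 0, 0, 0, -0.095, 0.043, 0.006, 0, 0, 0, -0.107, 0.049, 0.006, 0, 0, 0, -0.107, 0.049, 0.006, 0, 0, 0, -0.107, 0.049, 0.006, 0, 0, 0, -0.107, 0.049, 0.006, 0, 0, 0]'

```text
clock: 1.7
tool_pos: [0.3704, -0.3227, 0.2006]
ee_rot: [[0.973, 0.23, 0.001], [0.23, -0.973, 0.0], [0.001, 0.0, -1.0]]
ft_force: [0.0, 0.1, -0.2]
grip_width: 0.499
gripper_force: 0.0
```

```bash
python3 - <<'E'
from h import *
import pickle
s=snap("wrist");pickle.dump(s,open("w1.pkl","wb"));save("w1",s["img"]);o=readout.get_obs();print(o["tool_pos"],o["ft_force"],-np.array(s["R"]).T@s["t"],s["K"][0,0])
E
```

```text
[ 0.37042511 -0.32263245  0.20051672] [ 5.87685622e-01  4.57443087e-04 -4.32788641e-01] [ 0.43951826 -0.30636633  0.37126791] 274.2895700750811
```

View pics/w1.png

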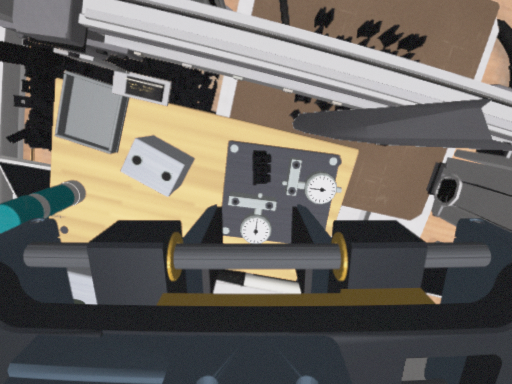

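The wrist view shows the clip at (261,167), the base corners at (230,142), (342,155), the fences at (252,203) and (295,177), the block at (158,165) and the tray at (92,110). I'll refine from this view.

```bash
python3 - <<'E'
from h import *
import pickle
s=pickle.load(open("w1.pkl","rb")); W=cloud(s);H=W[...,2]
u,v=np.meshgrid(np.arange(512),np.arange(384))
def R(u0,u1,v0,v1): return (u>=u0)&(u<=u1)&(v>=v0)&(v<=v1)
def box(n,m,z=None):
    m=m.astype(np.uint8); nn,l,st,_=cv2.connectedComponentsWithStats(m); i=1+st[1:,4].argmax(); m=(l==i)
    c=cv2.findContours(m.astype(np.uint8),0,1)[0][0].reshape(-1,2)
    P=(ray(s,c,z) if z else W[m])[:,:2]
    r=cv2.minAreaRect((P*1000).astype(np.float32)); print(n,m.sum(),H[m].mean().round(4),np.round(r[0],1),np.round(r[1],1),round(r[2],1))
box("clip depth",R(245,280,140,195)&(H>.12)&(H<.16))
box("clip ray top",R(245,280,140,195)&(H>.128)&(H<.16),.138)
box("clip dark",R(245,280,140,195)&(s["img"].max(2)<32),.138)
box("nearf",R(222,282,190,215)&(H>.104)&(H<.116),.110)
box("rightf",R(285,303,150,200)&(H>.104)&(H<.116),.110)
box("base",R(215,350,130,245)&(H>.086)&(H<.096),.092)
box("block",R(115,200,130,205)&(H>.119)&(H<.13),.125)
box("tray",R(50,135,65,155)&(H>.0815)&(H<.103),.096)
c=cv2.resize(s["img"][125:250,210:350],None,fx=5,fy=4.8,interpolation=cv2.INTER_CUBIC);save("w1c",c)
E
```

```text
clip depth 427 0.1274 [ 397.2 -320.5] [29.2 16.2] 14.9
clip ray top 172 0.1324 [ 403.8 -317.5] [16.4 13.7] 13.3
clip dark 299 0.1238 [ 401.4 -319.4] [27.  12.9] 13.2
nearf 556 0.1093 [ 356.1 -320.4] [19.6 47.7] 5.9
rightf 425 0.1095 [ 394.5 -356.1] [36.4 16.8] 6.3
base 5863 0.0919 [ 367.2 -345.3] [104.1 115.7] 6.0
block 2162 0.1248 [ 376.2 -223.3] [50.6 37.4] 73.2
tray 4270 0.0865 [ 407.6 -144.5] [68.3 67.8] 85.6
```

View pics/w1c.png

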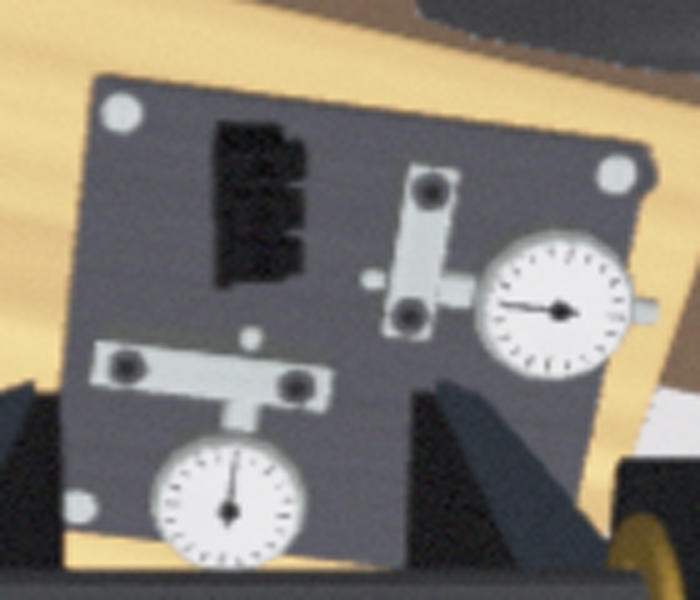

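```bash
python3 -c "
from h import *
go((.397,-.3205,.117),14)"
```

```text
shift mm [26.3  4.  83.5] turn deg [ 0.   -0.02 -0.7 ]
```

Request:
drive_tool --deltas '[0.008, 0.001, 0, 0, 0, 0, 0.02, 0.003, 0.01, 0, 0, -0.7, 0.026, 0.004, 0.03, 0, 0, -0.7, 0.026, 0.004, 0.055, 0, 0, -0.7, 0.026, 0.004, 0.075, 0, 0, -0.7, 0.026, 0.004, 0.083, 0, 0, -0.7, 0.026, 0.004, 0.083, 0, 0, -0.7, 0.026, 0.004, 0.083, 0, 0, -0.7]'

```text
clock: 2.55
tool_pos: [0.3968, -0.3212, 0.1179]
ee_rot: [[0.97, 0.241, 0.001], [0.241, -0.97, -0.001], [0.001, 0.001, -1.0]]
ft_force: [0.2, 1.1, 0.5]
grip_width: 0.499
gripper_force: 0.0
```

Request:
drive_tool --deltas '[0, 0, 0, 0, 0, 0, 0, 0, 0, 0, 0, 0, 0, 0, 0, 0, 0, 0, 0, 0, 0, 0, 0, 0, 0, 0, 0, 0, 0, 0, 0, 0, 0, 0, 0, 0, 0, 0, 0, 0, 0, 0, 0, 0, 0, 0, 0, 0]' --jaw 1.0 --grip_force 12

```text
clock: 3.35
tool_pos: [0.396, -0.3212, 0.1179]
ee_rot: [[0.971, 0.241, 0.0], [0.241, -0.971, -0.001], [0.0, 0.001, -1.0]]
ft_force: [-1.0, 0.5, 4.1]
grip_width: 0.178
gripper_force: 12.0
```

```bash
python3 -c "
from h import *
go((.406,-.1443,.180),-3)"
```

```text
shift mm [  52.3 -169.2  -62.2] turn deg [ 0.03 -0.03 16.94]
```

Request:
drive_tool --deltas '[0, 0, -0.015, 0, 0, 0, 0, 0, -0.045, 0, 0, 0, 0.004, -0.012, -0.062, 0, 0, 2, 0.015, -0.047, -0.062, 0, 0, 5, 0.028, -0.09, -0.062, 0, 0, 9, 0.041, -0.13, -0.062, 0, 0, 13, 0.049, -0.16, -0.062, 0, 0, 16, 0.052, -0.169, -0.062, 0, 0, 17]'

```text
clock: 4.15
tool_pos: [0.4048, -0.1417, 0.179]
ee_rot: [[0.999, -0.052, -0.001], [-0.052, -0.999, 0.001], [-0.001, -0.001, -1.0]]
ft_force: [-0.6, -0.0, -0.3]
grip_width: 0.185
gripper_force: 12.0
```

```bash
python3 - <<'E'
from h import *
s=snap("wrist");save("w2",s["img"])
go((.4065,-.1443,.110),-3);o=readout.get_obs();print(o["grip_width"])
W=cloud(s);H=W[...,2]
E
```

```text
shift mm [ 1.7  2.7 69.1] turn deg [-0.08  0.06  0.02]
0.18392123945189845
```

View pics/w2.png

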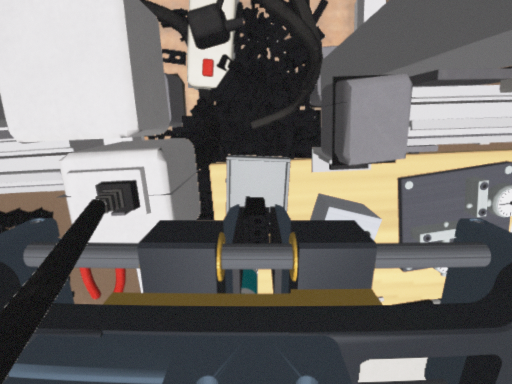

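The clip is held at (255,205) over the tray (cols 228–288). Lower and open partially, since the block is near.

Request:
drive_tool --deltas '[0.001, 0.002, 0.01, 0, 0, 0, 0.002, 0.003, 0.03, 0, 0, 0, 0.002, 0.003, 0.05, 0, 0, 0, 0.002, 0.003, 0.062, 0, 0, 0, 0.002, 0.003, 0.067, 0, 0, 0, 0.002, 0.003, 0.068, 0, 0, 0, 0.002, 0.003, 0.069, 0, 0, 0, 0.002, 0.003, 0.069, 0, 0, 0]'

```text
clock: 5.0
tool_pos: [0.4079, -0.148, 0.1108]
ee_rot: [[0.999, -0.054, 0.001], [-0.054, -0.999, -0.001], [0.001, 0.0, -1.0]]
ft_force: [-0.3, -0.6, -0.5]
grip_width: 0.184
gripper_force: 12.0
```

Request:
drive_tool --deltas '[0, 0, 0, 0, 0, 0, 0, 0, 0, 0, 0, 0, 0, 0, 0, 0, 0, 0, 0, 0, 0, 0, 0, 0, 0, 0, 0, 0, 0, 0, 0, 0, -0.02, 0, 0, 0, 0, 0, -0.05, 0, 0, 0, 0, 0, -0.07, 0, 0, 0]' --jaw 0.3

```text
clock: 5.8
tool_pos: [0.408, -0.1477, 0.182]
ee_rot: [[0.999, -0.053, 0.002], [-0.053, -0.999, -0.001], [0.002, 0.001, -1.0]]
ft_force: [0.5, 0.5, 0.1]
grip_width: 0.352
gripper_force: 0.0
```

```bash
python3 - <<'E'
from h import *
o=readout.get_obs();print(o["tool_pos"],o["ft_force"])
s=snap("wrist");H=cloud(s)
s2=snap("top");save("t2",np.hstack([cv2.resize(s["img"][140:260,200:400],None,fx=2,fy=2),cv2.resize(s2["img"][150:210,180:260],(320,240))]))
go((.375,-.224,.180),-17.5)
E
```

```text
[ 0.40796923 -0.14770973  0.18203418] [0.50601045 0.51220696 0.10241987]
shift mm [-30.3  77.5   3. ] turn deg [ 0.07 -0.36 14.44]
```

View pics/t2.png

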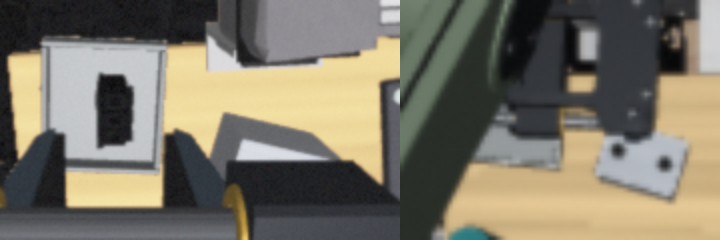

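```bash
python3 - <<'E'
from h import *
import pickle
a,b=pickle.load(open("s0.pkl","rb")); w=pickle.load(open("w1.pkl","rb"))
for s in(a,b,w):
    P=cloud(s).reshape(-1,3); P=P[np.isfinite(P[:,0])]
    for y0,y1 in((-.26,-.18),(-.40,-.28)):
        q=P[(P[:,1]>y0)&(P[:,1]<y1)&(P[:,2]<.8)]
        print(y0,[(x,np.round(np.percentile(z,[2,50,98]),3).tolist() if len(z:=q[(q[:,0]>x)&(q[:,0]<x+.02),2])else None) for x in(.40,.42,.44,.46,.48)])
P=cloud(w).reshape(-1,3); th=np.radians(6); d=P-[.3670,-.3458,.08]; f=np.c_[d[:,0]*np.cos(th)+d[:,1]*np.sin(th),-d[:,0]*np.sin(th)+d[:,1]*np.cos(th),d[:,2]]
for nm,x0,x1,y0,y1 in(("dial near",-45,-12,5,40),("dial right",5,40,-45,-18),("nf",-9,-1,3,49),("rf",10,43,-15,-7)):
    q=f[(f[:,0]*1e3>x0)&(f[:,0]*1e3<x1)&(f[:,1]*1e3>y0)&(f[:,1]*1e3<y1)]; print(nm,np.percentile(q[:,2],[50,90,99]).round(4))
print(readout.get_obs()["q"])
go((.375,-.224,.180),72.5)
E
```

```text
-0.26 [(0.4, [0.077, 0.08, 0.083]), (0.42, [0.053, 0.08, 0.146]), (0.44, [0.001, 0.145, 0.234]), (0.46, [-0.001, 0.224, 0.235]), (0.48, [0.013, 0.294, 0.401])]
-0.4 [(0.4, [0.079, 0.092, 0.134]), (0.42, [0.053, 0.08, 0.094]), (0.44, [0.051, 0.073, 0.396]), (0.46, [0.052, 0.223, 0.396]), (0.48, [0.052, 0.383, 0.412])]
-0.26 [(0.4, [-0.751, 0.081, 0.083]), (0.42, [-0.751, 0.082, 0.147]), (0.44, [-0.751, 0.199, 0.234]), (0.46, [-0.753, 0.222, 0.235]), (0.48, [-0.748, 0.261, 0.399])]
-0.4 [(0.4, [0.091, 0.095, 0.136]), (0.42, [0.08, 0.315, 0.345]), (0.44, [0.077, 0.215, 0.398]), (0.46, [0.055, 0.225, 0.393]), (0.48, [-0.748, 0.389, 0.401])]
-0.26 [(0.4, [0.079, 0.08, 0.081]), (0.42, [0.023, 0.08, 0.146]), (0.44, [0.014, 0.204, 0.234]), (0.46, [0.014, 0.224, 0.234]), (0.48, [-0.0, 0.225, 0.227])]
-0.4 [(0.4, [0.091, 0.302, 0.322]), (0.42, [0.053, 0.08, 0.303]), (0.44, [0.052, 0.055, 0.317]), (0.46, [0.053, 0.224, 0.229]), (0.48, [0.223, 0.225, 0.227])]
dial near [0.0289 0.0305 0.0316]
dial right [0.2375 0.2419 0.2426]
nf [0.0308 0.1763 0.1817]
rf [0.2329 0.2419 0.2426]
[-3.73853070e-01  1.20945483e-01  1.91378319e+00 -6.74337401e-05
  1.10045078e+00  1.25035109e+00]
shift mm [-30.3  77.5   3. ] turn deg [  0.33  -0.22 -75.56]
```

```bash
python3 - <<'E'
from h import *
import pickle
L=pickle.load(open("s0.pkl","rb")); w=pickle.load(open("w1.pkl","rb"))
P=np.vstack([cloud(s).reshape(-1,3) for s in(*L,)]); P=P[np.isfinite(P[:,0])]
P=P[(P[:,2]>.17)&(P[:,2]<.30)]
for y in np.arange(-.40,-.16,.02):
    q=P[(P[:,1]>y)&(P[:,1]<y+.02)&(P[:,0]>.40)&(P[:,0]<.5)]
    print(round(y,2),len(q),np.round(np.percentile(q[:,0],[1,5,20]),3) if len(q) else "")
go((.375,-.224,.165),-17.5)
E
```

```text
-0.4 321 [0.457 0.458 0.46 ]
-0.38 325 [0.456 0.458 0.46 ]
-0.36 295 [0.457 0.458 0.46 ]
-0.34 282 [0.457 0.458 0.46 ]
-0.32 303 [0.457 0.458 0.46 ]
-0.3 299 [0.458 0.458 0.46 ]
-0.28 325 [0.457 0.458 0.461]
-0.26 790 [0.458 0.46  0.466]
-0.24 788 [0.455 0.457 0.465]
-0.22 687 [0.449 0.45  0.455]
-0.2 455 [0.448 0.449 0.451]
-0.18 0 
shift mm [-30.4  77.4  18. ] turn deg [ 0.07 -0.36 14.44]
```

Request:
drive_tool --deltas '[-0.005, 0.015, 0, 0, 0, 3, -0.017, 0.045, 0, 0, 0, 9, -0.028, 0.07, 0.005, 0, 0, 14.4, -0.03, 0.077, 0.01, 0, 0, 14.4, -0.03, 0.077, 0.018, 0, 0, 14.4, -0.03, 0.077, 0.018, 0, 0, 14.4, -0.03, 0.077, 0.018, 0, 0, 14.4, -0.03, 0.077, 0.018, 0, 0, 14.4]' --jaw -0.45

```text
clock: 6.7
tool_pos: [0.3739, -0.2222, 0.1625]
ee_rot: [[0.954, -0.298, 0.0], [-0.298, -0.954, 0.0], [0.0, -0.0, -1.0]]
ft_force: [-0.3, 0.3, -0.2]
grip_width: 0.726
gripper_force: 0.0
```

```bash
python3 - <<'E'
from h import *
s=snap("wrist");W=cloud(s);H=W[...,2]
o=readout.get_obs();print(o["tool_pos"],o["ft_force"],o["grip_width"])
m=(np.abs(W[...,0]-.375)<.045)&(np.abs(W[...,1]+.224)<.045)&(H>.119)&(H<.131)
c=max(cv2.findContours(m.astype(np.uint8),0,1)[0],key=cv2.contourArea).reshape(-1,2)
print(cv2.minAreaRect((ray(s,c,.125)[:,:2]*1000).astype(np.float32)))
go((.3755,-.224,.103),-17)
E
```

```text
[ 0.37390218 -0.22232715  0.16264302] [-0.40956195 -0.52437108 -0.54702487] 0.7262209679954283
((376.37249755859375, -222.37057495117188), (49.719051361083984, 37.038291931152344), 73.20233917236328)
shift mm [ 2.   1.1 59.6] turn deg [ 0.   -0.03 -0.38]
```

Request:
drive_tool --deltas '[0.002, 0, 0.008, 0, 0, -0.4, 0.002, 0, 0.025, 0, 0, -0.4, 0.002, 0, 0.042, 0, 0, -0.4, 0.002, 0, 0.054, 0, 0, -0.4, 0.002, 0, 0.059, 0, 0, -0.4, 0.002, 0, 0.06, 0, 0, -0.4, 0.002, 0, 0.06, 0, 0, -0.4, 0.002, 0, 0.06, 0, 0, -0.4]'

```text
clock: 7.55
tool_pos: [0.3758, -0.2237, 0.1031]
ee_rot: [[0.956, -0.293, 0.001], [-0.293, -0.956, -0.001], [0.001, 0.0, -1.0]]
ft_force: [0.3, 0.0, -0.2]
grip_width: 0.726
gripper_force: 0.0
```

Request:
drive_tool --deltas '[0, 0, 0, 0, 0, 0, 0, 0, 0, 0, 0, 0, 0, 0, 0, 0, 0, 0, 0, 0, 0, 0, 0, 0, 0, 0, 0, 0, 0, 0, 0, 0, 0, 0, 0, 0, 0, 0, 0, 0, 0, 0, 0, 0, 0, 0, 0, 0]' --jaw 1.0 --grip_force 40

```text
clock: 8.35
tool_pos: [0.3755, -0.2235, 0.1028]
ee_rot: [[0.956, -0.293, 0.001], [-0.293, -0.956, -0.0], [0.001, 0.0, -1.0]]
ft_force: [-0.0, 1.7, 6.2]
grip_width: 0.543
gripper_force: 40.0
```

```bash
python3 - <<'E'
from h import *
o=readout.get_obs();print(o["tool_pos"],o["ft_force"],o["grip_width"]*91,np.degrees(np.arctan2(o["ee_rot"][1][0],o["ee_rot"][0][0])))
go((.392,-.310,.165),6)
E
```

```text
[ 0.37553845 -0.22346409  0.1028128 ] [-0.01555421  1.66806327  6.19159703] 49.37985763953825 -17.06569416147687
shift mm [ 41.2  77.9 -62.2] turn deg [ 1.000e-02 -3.000e-02 -2.307e+01]
```

Request:
drive_tool --deltas '[0, 0, -0.015, 0, 0, 0, 0, 0, -0.045, 0, 0, 0, 0.005, 0.01, -0.062, 0, 0, -5, 0.016, 0.03, -0.062, 0, 0, -12, 0.028, 0.053, -0.062, 0, 0, -18, 0.037, 0.07, -0.062, 0, 0, -23, 0.04, 0.077, -0.062, 0, 0, -23, 0.041, 0.078, -0.062, 0, 0, -23]'

```text
clock: 9.15
tool_pos: [0.3911, -0.3102, 0.1635]
ee_rot: [[0.995, 0.101, -0.002], [0.101, -0.995, 0.001], [-0.002, -0.001, -1.0]]
ft_force: [-0.3, 1.2, -3.1]
grip_width: 0.545
gripper_force: 40.0
```

Request:
drive_tool --deltas '[0, 0, 0.01, 0, 0, 0, 0, 0, 0.01, 0, 0, 0, 0, 0, 0.01, 0, 0, 0, 0, 0, 0.01, 0, 0, 0, 0, 0, 0.01, 0, 0, 0, 0, 0, 0.01, 0, 0, 0, 0, 0, 0.01, 0, 0, 0, 0, 0, 0.01, 0, 0, 0]'

```text
clock: 9.95
tool_pos: [0.3917, -0.3101, 0.1546]
ee_rot: [[0.995, 0.103, 0.0], [0.103, -0.995, -0.0], [0.0, 0.0, -1.0]]
ft_force: [-0.2, -0.2, -3.3]
grip_width: 0.546
gripper_force: 40.0
```

```bash
python3 - <<'E'
from h import *
s=snap("wrist");W=cloud(s);H=W[...,2];save("w3",cv2.resize(s["img"][130:300,160:400],None,fx=3,fy=3))
o=readout.get_obs();print(o["tool_pos"],o["ft_force"],o["grip_width"]*91)
m=(np.abs(W[...,0]-o["tool_pos"][0])<.05)&(np.abs(W[...,1]-o["tool_pos"][1])<.05)&(H>.165)&(H<.185)
if m.sum()>50: print("blocktop",H[m].mean(),cv2.minAreaRect((W[m][:,:2]*1000).astype(np.float32)))
m=((H>.086)&(H<.097)&(W[...,0]<.45)&(W[...,1]<-.27)); 
c=max(cv2.findContours(m.astype(np.uint8),0,1)[0],key=cv2.contourArea).reshape(-1,2)
print(cv2.minAreaRect((ray(s,c,.092)[:,:2]*1000).astype(np.float32)))
E
```

```text
[ 0.39168658 -0.31006176  0.15456122] [-0.02898068 -0.57042248 -2.8642075 ] 49.86037520639517
blocktop 0.17588772002479694 ((391.19573974609375, -309.5562744140625), (36.98700714111328, 70.6177978515625), 5.364264011383057)
((402.6405944824219, -341.82537841796875), (33.9037971496582, 115.7642593383789), 6.008359432220459)
```

View pics/w3.png

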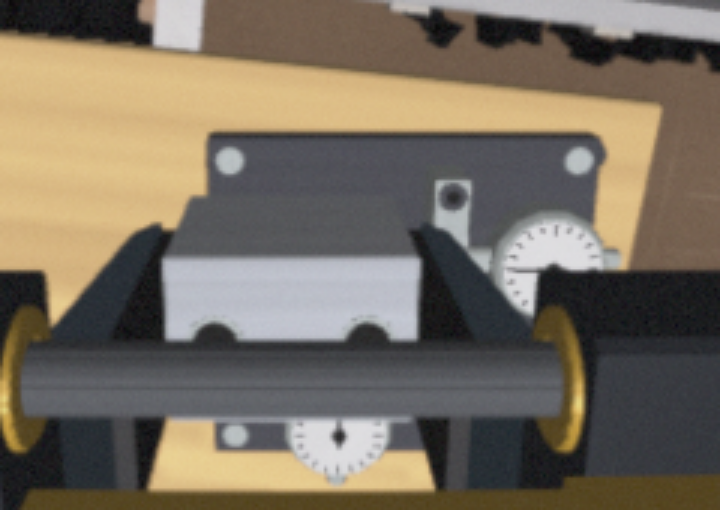

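Request:
drive_tool --deltas '[0, 0, 0.008, 0, 0, 0, 0, 0, 0.02, 0, 0, 0, 0, 0, 0.03, 0, 0, 0, 0, 0, 0.036, 0, 0, 0, 0, 0, 0.037, 0, 0, 0, 0, 0, 0.038, 0, 0, 0, 0, 0, 0.0385, 0, 0, 0, 0, 0, 0.039, 0, 0, 0]'

```text
clock: 10.8
tool_pos: [0.3919, -0.3102, 0.1158]
ee_rot: [[0.995, 0.103, 0.001], [0.103, -0.995, -0.001], [0.001, 0.001, -1.0]]
ft_force: [-0.7, 0.5, -2.6]
grip_width: 0.546
gripper_force: 40.0
```

Request:
drive_tool --deltas '[0, 0, 0.0, 0, 0, 0, 0, 0, 0, 0, 0, 0, 0, 0, 0.0005, 0, 0, 0, 0, 0, 0.0005, 0, 0, 0, 0, 0, 0.0005, 0, 0, 0, 0, 0, 0.001, 0, 0, 0, 0, 0, 0.001, 0, 0, 0, 0, 0, 0.001, 0, 0, 0]'

```text
clock: 11.6
tool_pos: [0.3918, -0.3101, 0.1148]
ee_rot: [[0.995, 0.104, 0.0], [0.104, -0.995, -0.0], [0.0, 0.0, -1.0]]
ft_force: [-0.7, 0.2, 0.7]
grip_width: 0.55
gripper_force: 40.0
```

Request:
drive_tool --deltas '[-0.002, 0.002, 0, 0, 0, 0, -0.004, 0.005, 0, 0, 0, 0, -0.006, 0.008, 0, 0, 0, 0, -0.007, 0.01, 0, 0, 0, 0, -0.008, 0.0115, 0, 0, 0, 0, -0.009, 0.0125, 0, 0, 0, 0, -0.009, 0.0125, 0, 0, 0, 0, -0.009, 0.0125, 0, 0, 0, 0]'

```text
clock: 12.4
tool_pos: [0.3847, -0.3234, 0.1148]
ee_rot: [[0.995, 0.103, 0.002], [0.103, -0.995, -0.0], [0.002, 0.0, -1.0]]
ft_force: [4.2, 3.6, 4.5]
grip_width: 0.545
gripper_force: 40.0
```

```bash
python3 - <<'E'
from h import *
for i in range(3):
    cams.snapshot("top");o=readout.get_obs();R=np.array(o["ee_rot"]);print(o["tool_pos"],"tool-frame force",(R.T@o["ft_force"]).round(2),np.array(o["torque"]).round(2),o["grip_width"])
E
```

```text
[ 0.38461277 -0.323408    0.11485035] tool-frame force [ 3.59 -4.09 -4.31] [ 0.78 -0.62  0.07] 0.5461349440694564
[ 0.38461515 -0.32338425  0.11483768] tool-frame force [ 4.21 -3.7  -4.55] [ 0.76 -0.56  0.  ] 0.5445659509236787
[ 0.38463489 -0.32338194  0.11483899] tool-frame force [ 3.65 -3.25 -4.31] [ 0.76 -0.61 -0.02] 0.5463013366797708
```

Request:
drive_tool --deltas '[-0.0005, 0.0005, 0, 0, 0, 0, -0.001, 0.001, 0, 0, 0, 0, -0.0015, 0.0015, 0, 0, 0, 0, -0.002, 0.002, 0, 0, 0, 0, -0.002, 0.002, 0, 0, 0, 0, -0.002, 0.002, 0, 0, 0, 0, -0.002, 0.002, 0, 0, 0, 0, -0.002, 0.002, 0, 0, 0, 0]'

```text
clock: 13.35
tool_pos: [0.3832, -0.3249, 0.1148]
ee_rot: [[0.995, 0.103, 0.002], [0.103, -0.995, 0.001], [0.002, -0.001, -1.0]]
ft_force: [5.6, 6.2, 4.1]
grip_width: 0.547
gripper_force: 40.0
```

```bash
cat > st.py <<'E'
from h import *
for i in range(3):
    cams.snapshot("top");o=readout.get_obs();R=np.array(o["ee_rot"]);print(o["tool_pos"],"tool-frame force",(R.T@o["ft_force"]).round(2),np.array(o["torque"]).round(2),o["grip_width"],o["gripper_force"])
E
python3 st.py
```

```text
[ 0.38323429 -0.3249746   0.11486766] tool-frame force [ 5.89 -5.7  -5.56] [ 1.1  -0.9  -0.04] 0.5443743377903382 40.00126540660858
[ 0.38323072 -0.32497325  0.11486075] tool-frame force [ 5.67 -4.53 -4.6 ] [ 1.15 -0.91  0.02] 0.5479989656216776 40.00126540660858
[ 0.38318878 -0.32496157  0.11482789] tool-frame force [ 5.34 -4.94 -5.5 ] [ 1.06 -0.89 -0.01] 0.5424319136825895 40.001190304756165
```

Request:
drive_tool --deltas '[-0.0005, 0.0005, 0, 0, 0, 0, -0.001, 0.001, 0, 0, 0, 0, -0.0015, 0.0015, 0, 0, 0, 0, -0.002, 0.002, 0, 0, 0, 0, -0.002, 0.002, 0, 0, 0, 0, -0.002, 0.002, 0, 0, 0, 0, -0.002, 0.002, 0, 0, 0, 0, -0.002, 0.002, 0, 0, 0, 0]'

```text
clock: 14.3
tool_pos: [0.3832, -0.3252, 0.115]
ee_rot: [[0.995, 0.101, 0.006], [0.101, -0.995, 0.005], [0.006, -0.004, -1.0]]
ft_force: [10.5, 12.9, 6.2]
grip_width: 0.543
gripper_force: 40.0
```

```bash
python3 st.py
```

```text
[ 0.38312992 -0.32518645  0.1149545 ] tool-frame force [ 12.63 -10.83  -5.35] [ 2.33 -1.99  0.08] 0.5446378449602444 40.001816153526306
[ 0.38315209 -0.32517259  0.11492189] tool-frame force [ 12.01 -10.88  -5.63] [ 2.38 -1.97  0.14] 0.5478811033311938 40.00178396701813
[ 0.38311752 -0.32517866  0.11492868] tool-frame force [ 12.31 -11.31  -4.43] [ 2.3  -1.98  0.07] 0.5447196375344444 40.0017911195755
```

```bash
python3 - <<'E'
from h import *
s=snap("wrist");a=snap("top");b=snap("scene")
A=cv2.resize(s["img"][130:290,150:390],(600,400));B=cv2.resize(b["img"][150:250,220:370],(300,200));C=cv2.resize(a["img"][155:245,185:320],(300,200))
save("f",np.vstack([A,np.hstack([B,C])]))
E
```

```text
(no output)
```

View pics/f.png

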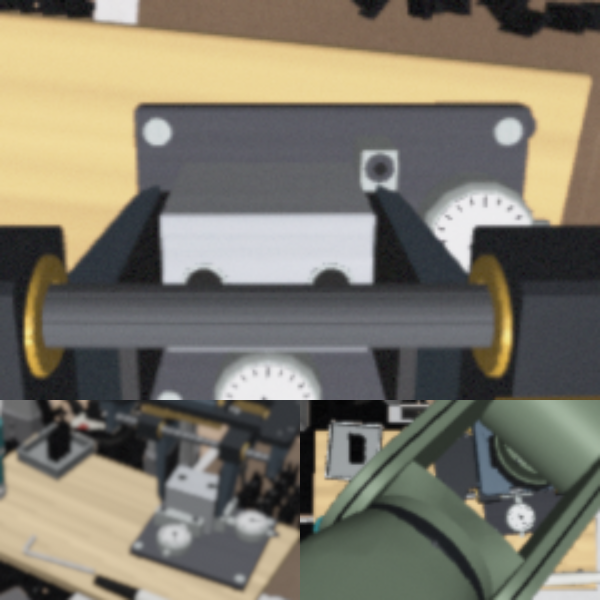

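Both dials' needles have left their starting sectors (near one at (268,380), right one at (480,225)). The clip stands in the tray, the hex key is in place, and the block is against both fences.

```bash
python3 -c "
from workcell import robot
print(robot.hand_in())"
```

```text
the job is handed in; nothing more can be done
None
```

I handed the job in with the clip released in the tray, the hex key where it was, and the block gripped and pressed against both fences at about 11–12 N each way; I gripped it across its 50 mm, not its 36 mm, to keep the gripper body clear of the printer rail. No verdict was returned.

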